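# Stack the black cogs on the assembly spindle

### The arm

A 6-joint arm with a two-finger parallel gripper is mounted at the origin on the work surface. World frame = base frame: x ahead of the robot, y to its left, z up, the work surface at z = 0. Lengths are in m, angles in rad, forces in N, time in s.
With the tool pointing down it reaches from about 0.3 to 0.875 m from the base axis. Payload 6.4 kg.
Tool frame: the origin (TCP) lies midway between the tips of the shut fingers; the grasp point (between the pads) lies 19 mm behind it; z points along the fingers, y is the line along which they close (so a half turn about z gives the same grasp; the last joint's range is limited). The gripper opens to 88 mm and grips with 3 to 60 N. Pads are 18 mm wide; open, the fingers measure 123 mm over their backs; the gripper's body (75 mm by 187 mm) begins 45 mm behind the grasp point.
Start: joints at [-1.466, 0.181, 1.607, -0, 1.354, -0.206], TCP at [0.176, -0.547, 0.239] pointing down, gripper open.
Joint ranges: [-2.99, 2.99], [-0.89, 2.07], [0.3, 2.58], [-1.14, 4.28], [0, 2.63], [-3.12, 3.12]. Speed limits (rad/s): [2.57, 2.57, 3.01, 3.14, 3.14, 3.14].

### API

Orientations are given as a unit quaternion [x, y, z, w].
In Python, from workcell import robot gives the robot as it stands.
- The arm moves only by the tool jog_arm, never from a script. Its argument "series" is a list of rows, each a list of 5 numbers: the shift along the tool's x, y, z in m, then the turn about the tool's z in degrees, then the closure in counts, from 0 (fully open) to 255 (shut). In form: [[x, y, z, twist, grip], ...]. A call has 1 to 20 rows; each row is the pose to reach, as a shift and turn from the pose commanded when the call began, along the tool's axes at that moment; what a row does not reach only later rows make up. A row lasts 1/10 s, in which the tool goes at most 50 mm and 8.59 degrees, less where a joint would pass 70% of its speed; a pose out of reach is approached as far as the arm can. A call with a gripper value outside its range is refused whole. The fingers move at their own pace and stop on an object; "force" is the grip in N (left out, the last holds). Time passes only in rows, so rows that repeat a pose let the fingers close. It gives the time, the measured TCP pose, the force, the opening and the grip force at its end, in the units of the state.
- robot.sense(): the state, without advancing time (a new reading comes with each control period).
- robot.capture(name): name is "scene" or "top" or "wrist"; returns a dict with "img" (420x560x3 uint8, blue, green, red), "range_z" (420x560 float32, m along the optical axis (not along the pixel's ray), 0 where there is no reading), "fx", "fy", "cx", "cy" (pixels), "world_to_cam" (4x4, takes a point from world to camera coordinates); the wrist camera has in their place "T_tool_cam" (4x4, takes a point from camera to tool coordinates, whose origin is the TCP and whose axes are the flange's). Camera axes: x right, y up, looking along -z (the intrinsics and any distortion apply to the point x, -y, -z); pixel columns grow to the right and rows downward; lengths in m; the calibration is good to about 2 mm. A picture is of the moment at which its call begins: read the wrist's pose just before it.
- robot.finish_job(): hands the job in; it is judged then, once.
Trained networks look in a picture, given as the dict that the camera call returned (one of the last four; its "shot" number tells which), for a name from the list of things; names that differ only in an ending like _2 or _b are one class to them, and where a whole thing is asked for, a point or a joint stands for the part that bears it (a point fixed in the world has none). Each returns a list of dicts, best first, with "confidence" (0 to 1); they miss things now and then, are a little off and sometimes report something else, mostly with a low value. They report only what shows in the picture. A call takes as long as a camera call.
- robot.find_in(picture, label): "box" ([left, top, width, height] in pixels, round what is visible of it).
- robot.pinpoint(picture, label): "location" ([row, column] in pixels: a listed point, or the origin of a listed thing).
The state is a dict: "clock": time; "joints": joint angles; "joint_vel": joint speeds; "joint_efforts": joint torques, N m; "eef_pos": TCP position; "tcp_rot": TCP orientation; "force": force on the tool from outside, world axes, zero at the start; "moment": the same for the moment, N m; "grip_width": finger opening in m; "grip_force": force on a finger pad.
Only numpy, scipy, OpenCV 4.12 (cv2) and the standard library are available. Lean on these libraries where they do the work, as an engineer would, in place of code of your own. Each camera call takes 0.05 s, during which the arm holds its last target. There are 200 camera calls.

### The job

Load the spindle of the blue stand with the three black cogs: the largest at the bottom, then the medium, then the smallest on top, each lying flat with its collar upwards, fully down on what is below it. Lower each cog down the spindle rather than dropping it, and leave the two bright steel cogs where they lie.

Things in the scene. Friction and masses are not known exactly. Their poses are not given: they have to be found in the camera images.
- black_large: Black large bicycle cog lying flat, tooth side down: a toothed disc 84 mm over the teeth and 5 mm thick, with a round hub collar of 38 mm outer diameter standing up through its middle to 18 mm above the underside, and a 26 mm bore right through. Grip it across the collar, above the disc. About 160 g. Origin: on the axis, at the underside; z along the axis, up as it lies.
- black_medium: Black medium bicycle cog lying flat, tooth side down: a toothed disc 66 mm over the teeth and 5 mm thick, with a round hub collar of 38 mm outer diameter standing up through its middle to 18 mm above the underside, and a 26 mm bore right through. Grip it across the collar, above the disc. About 110 g. Origin: on the axis, at the underside; z along the axis, up as it lies.
- black_small: Black small bicycle cog lying flat, tooth side down: a toothed disc 50 mm over the teeth and 5 mm thick, with a round hub collar of 38 mm outer diameter standing up through its middle to 18 mm above the underside, and a 26 mm bore right through. Grip it across the collar, above the disc. About 80 g. Origin: on the axis, at the underside; z along the axis, up as it lies.
- steel_large: Bright silver steel large bicycle cog lying flat, tooth side down: a toothed disc 84 mm over the teeth and 5 mm thick, with a round hub collar of 38 mm outer diameter standing up through its middle to 18 mm above the underside, and a 26 mm bore right through. Grip it across the collar, above the disc. About 160 g. Origin: on the axis, at the underside; z along the axis, up as it lies.
- steel_small: Bright silver steel small bicycle cog lying flat, tooth side down: a toothed disc 50 mm over the teeth and 5 mm thick, with a round hub collar of 38 mm outer diameter standing up through its middle to 18 mm above the underside, and a 26 mm bore right through. Grip it across the collar, above the disc. About 80 g. Origin: on the axis, at the underside; z along the axis, up as it lies.
- blue_stand: Blue assembly stand: square plate, 110 x 110 x 8 mm, fixed to the bench, with an upright bare steel spindle of 13 mm diameter at its centre, its tapered tip 68 mm above the bench; empty at the start. Origin: on the spindle's axis, at bench height; z up. A cog resting on the plate has its underside 8 mm above the bench; each cog stacked on it sits 18 mm higher, collar top against the next underside.
- yellow_stand: Yellow stand, made the same way: square plate, 110 x 110 x 8 mm, fixed to the bench, with an upright bare steel spindle of 13 mm diameter at its centre, its tapered tip 68 mm above the bench; empty at the start. Origin: on the spindle's axis, at bench height; z up. Not used in this job.

How it is judged:
On the way, in this order (a step that is already met when the one before it is completed fails the run):
1. the black large cog is on the blue stand's spindle, flat and fully down at its level (horizontal distance between black_large and blue_stand below 0.01 m and z of black_large in the frame of blue_stand between 0.004 and 0.012 m and angle between black_large's own z axis and vertical below 0.1 rad), for 0.2 s.
2. the black medium cog is on the blue stand's spindle, flat and fully down at its level (horizontal distance between black_medium and blue_stand below 0.01 m and z of black_medium in the frame of blue_stand between 0.022 and 0.03 m and angle between black_medium's own z axis and vertical below 0.1 rad), for 0.2 s.
3. the black small cog is on the blue stand's spindle, flat and fully down at its level (horizontal distance between black_small and blue_stand below 0.01 m and z of black_small in the frame of blue_stand between 0.04 and 0.048 m and angle between black_small's own z axis and vertical below 0.1 rad), for 0.2 s.
At the end, for the whole second after the job is handed in: The three black cogs are at rest on the blue stand's spindle, large below medium below small: each axis within 10 mm of the spindle's, each underside within 4 mm of its level (8, 26 and 44 mm above the bench), tilted less than 0.1 rad, collars up (all of step 1 and all of step 2 and all of step 3 and linear speed of each of black_large, black_medium, black_small below 0.02 m/s); the robot touches nothing.
It fails at once if the bright steel large cog was moved more than 20 mm (distance of steel_large from where it was at the start of the episode above 0.02 m).
It fails at once if the bright steel small cog was moved more than 20 mm (distance of steel_small from where it was at the start of the episode above 0.02 m).
It fails at once if the black large cog was dropped down the spindle (faster than 0.6 m/s on it) (horizontal distance between black_large and blue_stand below 0.01 m and z of black_large in the frame of blue_stand below 0.068 m and linear speed of black_large above 0.6 m/s).
It fails at once if the black medium cog was dropped down the spindle (faster than 0.6 m/s on it) (horizontal distance between black_medium and blue_stand below 0.01 m and z of black_medium in the frame of blue_stand below 0.068 m and linear speed of black_medium above 0.6 m/s).
It fails at once if the black small cog was dropped down the spindle (faster than 0.6 m/s on it) (horizontal distance between black_small and blue_stand below 0.01 m and z of black_small in the frame of blue_stand below 0.068 m and linear speed of black_small above 0.6 m/s).
It also fails if it takes over 96 s, if anything falls off the work surface, if the arm or the gripper's body presses on something with over 40 N, if the wrist force passes 120 N, or if a joint passes its speed limit or range.

## Working session

There is one attempt and no reset: what is moved stays moved. The work goes in short steps, Python scripts to look and compute and a tool call to move; the robot and the scene stay as the last step left them, time stands still between calls to the robot, and variables do not carry over. Pictures are saved under pics/ and viewed, at most 14 in all, crops included, and the job is handed in when it is done.

Besides the shell and the picture viewer there is one more tool, called after "Emit:" as name(argument=value, ...), one argument or row to a line, values as JSON. jog_arm: Moves the arm, as the interface text tells. Its arguments: {"type":"object","properties":{"series":{"type":"array","items":{"type":"array","items":{"type":"number"}}},"force":{"type":"number"}},"required":["series"]}

```bash
ls; mkdir -p pics
cat > h.py <<'E'
import numpy as np, cv2
from workcell import robot
from scipy.spatial.transform import Rotation as R
N=["black_large","black_medium","black_small","steel_large","steel_small","blue_stand","yellow_stand"]
def ray(p,row,col):
    return np.array([(col-p["cx"])/p["fx"],-(row-p["cy"])/p["fy"],-1.0])
def T_wc(p,s=None):
    if "world_to_cam" in p: return np.linalg.inv(np.array(p["world_to_cam"]))
    T=np.eye(4);T[:3,:3]=R.from_quat(s["tcp_rot"]).as_matrix();T[:3,3]=s["eef_pos"]
    return T@np.array(p["T_tool_cam"])
def at_z(p,row,col,z,s=None):
    T=T_wc(p,s);d=T[:3,:3]@ray(p,row,col);o=T[:3,3]
    return o+d*(z-o[2])/d[2]
def cloud(p,s=None):
    r,c=np.mgrid[:420,:560];z=p["range_z"]
    P=np.stack([(c-p["cx"])/p["fx"]*z,-(r-p["cy"])/p["fy"]*z,-z],-1)
    T=T_wc(p,s);return P@T[:3,:3].T+T[:3,3]
E
python3 - <<'E'
from h import *
s=robot.sense();print({k:np.round(v,3) for k,v in s.items()})
p=robot.capture("top");print({k:v for k,v in p.items() if k not in("img","range_z")})
cv2.imwrite("pics/top.png",p["img"])
C=cloud(p)
for n in N:
    for q in robot.pinpoint(p,n)[:2]:
        r,c=q["location"];print(n,np.round([r,c,q["confidence"]],2),np.round(at_z(p,r,c,0),3),np.round(C[int(r),int(c)],3))
E
```

```text
pics
{'clock': np.float64(0.0), 'joints': array([-1.466,  0.182,  1.608,  0.   ,  1.354, -0.206]), 'joint_vel': array([-0.001, -0.   , -0.   , -0.001,  0.   ,  0.   ]), 'joint_efforts': array([ 1.0000e-03, -4.3386e+01, -3.4185e+01,  7.0000e-02,  3.9000e-02,
       -0.0000e+00]), 'eef_pos': array([ 0.176, -0.547,  0.238]), 'tcp_rot': array([ 0.988,  0.155,  0.   , -0.001]), 'force': array([ 0.069, -0.074, -0.578]), 'moment': array([ 0.011,  0.039, -0.001]), 'grip_force': np.float64(0.0), 'grip_width': np.float64(0.088)}
{'fx': 404.21590500783077, 'fy': 404.21590500783077, 'cx': 286.19238954404364, 'cy': 205.1813016246857, 'world_to_cam': array([[ 0.01281784, -0.99965281, -0.02302081,  0.00725889],
       [ 0.99465341,  0.01038762,  0.10274578, -0.54203856],
       [-0.10247098, -0.02421471,  0.99444122, -0.93568738],
       [ 0.        ,  0.        ,  0.        ,  1.        ]]), 'shot': 1}
black_large [271.2  174.     0.59] [0.381 0.285 0.   ] [0.381 0.284 0.002]
black_medium [154.7  283.7    0.88] [0.671 0.022 0.   ] [ 0.673  0.024 -0.003]
black_small [177.7  196.4    0.47] [0.611 0.238 0.   ] [0.612 0.239 0.002]
steel_large [279.5  402.4    0.97] [ 0.369 -0.266  0.   ] [ 0.37  -0.264  0.003]
steel_small [224.1 462.1   0.6] [ 0.503 -0.412  0.   ] [ 0.504 -0.412 -0.002]
steel_small [2.726e+02 1.729e+02 2.000e-01] [0.377 0.287 0.   ] [0.379 0.289 0.002]
blue_stand [215.1  126.     0.73] [0.516 0.41  0.   ] [0.516 0.405 0.01 ]
yellow_stand [242.3  318.5    0.87] [ 0.455 -0.065  0.   ] [ 0.456 -0.064  0.011]
```

View pics/top.png

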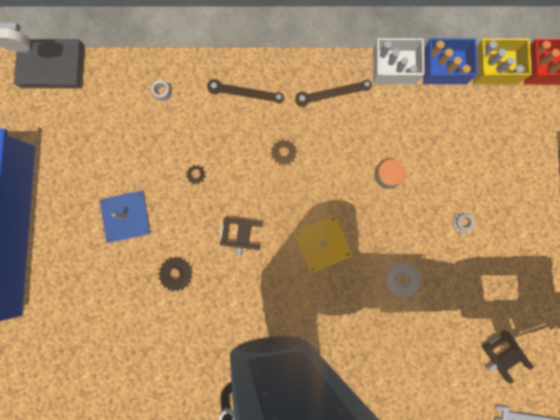

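The top view shows black large at row 271, col 174, medium at (152,284), small at (175,196) and the blue stand at (216,125). All of these match the network's positions. I'm moving above the black large cog.

Emit:
jog_arm(
  series=[
    [0.4,-0.34,0,0,0],
    [0.4,-0.34,0,0,0],
    [0.4,-0.34,0,0,0],
    [0.4,-0.34,0,0,0],
    [0.4,-0.34,0,0,0],
    [0.4,-0.34,0,0,0],
    [0.4,-0.34,0,0,0],
    [0.4,-0.34,0,0,0],
    [0.4,-0.34,0,0,0],
    [0.4,-0.34,0,0,0],
    [0.45,-0.73,0,0,0],
    [0.45,-0.73,0,0,0],
    [0.45,-0.73,0,0,0],
    [0.45,-0.73,0,0,0],
    [0.45,-0.73,0,0,0],
    [0.45,-0.73,0,0,0],
    [0.45,-0.73,0,0,0],
    [0.45,-0.73,0,0,0],
    [0.45,-0.73,0,0,0],
    [0.45,-0.73,0,0,0],
  ],
  force=25,
)

```text
clock: 2.4
eef_pos: [0.3804, 0.2864, 0.2386]
tcp_rot: [0.988, 0.157, -0.0, 0.0]
force: [0.1, -0.4, -0.5]
grip_width: 0.0882
grip_force: 0.0
```

```bash
cat >> h.py <<'E'
def look(name,labels,zs,f=None):
    """wrist/top look: pinpoint + depth-based collar-ring centre"""
    s=robot.sense();p=robot.capture(name)
    if f: cv2.imwrite(f,p["img"])
    C=cloud(p,s)
    M=R.from_quat(s["tcp_rot"]).as_matrix()
    print("tcp",np.round(s["eef_pos"],4),"x",np.round(M[:,0],3),"t",round(s["clock"],2))
    for n,z in zip(labels,zs):
        for q in robot.pinpoint(p,n)[:1]:
            w=at_z(p,*q["location"],z,s)
            dd=np.hypot(C[...,0]-w[0],C[...,1]-w[1])
            print(n,np.round(q["location"]),round(q["confidence"],2),"pin",np.round(w,4),"maxz",round(C[dd<.03][:,2].max(),4) if (dd<.03).any() else None)
            m=(dd<.05)&(C[...,2]>z+.013)&(C[...,2]<z+.025)&(p["range_z"]>0)
            if m.sum()>30:
                P=C[m][:,:2].astype(np.float32);c,r=cv2.minEnclosingCircle(P)
                print("  ring n",m.sum(),"c",np.round(c,4),"r",round(r,4),"top z",np.round(np.median(C[m][:,2]),4))
    return s,p,C
E
python3 - <<'E'
from h import *
look("wrist",["black_large","blue_stand"],[0,0],"pics/w1.png")
look("top",N[:3]+["blue_stand"],[0,0,0,0])
E
```

```text
tcp [0.3804 0.2864 0.2386] x [ 0.951  0.31  -0.   ] t 2.4
black_large [187. 286.] 0.79 pin [0.3744 0.2805 0.    ] maxz 0.3374
  ring n 580 c [0.3764 0.279 ] r 0.019 top z 0.0182
blue_stand [ 11. 204.] 0.77 pin [0.5127 0.4071 0.    ] maxz 0.052
  ring n 63 c [0.5132 0.4076] r 0.0063 top z 0.0193
tcp [0.3814 0.2838 0.2386] x [ 0.952  0.305 -0.   ] t 2.55
black_large [273. 176.] 0.92 pin [0.3766 0.2794 0.    ] maxz 0.5944
  ring n 73 c [0.3747 0.2796] r 0.0187 top z 0.018
black_medium [151. 282.] 0.72 pin [0.6802 0.0272 0.    ] maxz 0.0212
  ring n 105 c [0.6764 0.0221] r 0.0191 top z 0.0176
black_small [175. 193.] 0.69 pin [0.6171 0.2472 0.    ] maxz 0.0226
  ring n 105 c [0.6186 0.2388] r 0.0191 top z 0.0175
blue_stand [218. 127.] 0.73 pin [0.5099 0.4076 0.    ] maxz 0.0704
```

View pics/w1.png

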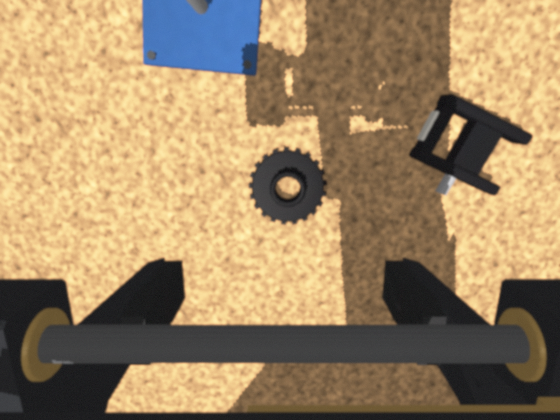

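The wrist view shows the black large cog at (187,286), clear of the clamp and stand. The ring fit gives r = 19 mm and a top at 18 mm, as specified. I'll go lower and check.

Emit:
jog_arm(
  series=[
    [-0.006,0.003,0.05,0,0],
    [-0.006,0.003,0.1,0,0],
    [-0.006,0.003,0.1,0,0],
    [-0.006,0.003,0.1,0,0],
    [-0.006,0.003,0.1,0,0],
  ],
)

```text
clock: 3.3
eef_pos: [0.3782, 0.2811, 0.1414]
tcp_rot: [0.988, 0.155, 0.002, -0.0]
force: [0.1, -0.6, 0.9]
grip_width: 0.088
grip_force: 0.0
```

Run:
```python
from h import *
look("wrist",["black_large"],[0])
look("top",["black_large"],[0])
```

```text
tcp [0.3782 0.2811 0.1414] x [0.952 0.306 0.004] t 3.3
black_large [204. 283.] 0.75 pin [0.3775 0.2799 0.    ] maxz 0.2418
  ring n 1034 c [0.3765 0.2789] r 0.0192 top z 0.0182
tcp [0.3782 0.2812 0.1414] x [0.952 0.306 0.005] t 3.4
black_large [272. 173.] 0.62 pin [0.3784 0.2863 0.    ] maxz 0.4983
```

Emit:
jog_arm(
  series=[
    [-0.002,0.002,0.05,0,0],
    [-0.002,0.002,0.09,0,0],
    [-0.002,0.002,0.115,0,0],
    [-0.002,0.002,0.13,0,0],
    [-0.002,0.002,0.13,0,0],
    [-0.002,0.002,0.13,0,0],
  ],
)

```text
clock: 4.1
eef_pos: [0.3756, 0.2783, 0.0095]
tcp_rot: [0.988, 0.155, 0.0, -0.0]
force: [0.7, -0.0, -0.3]
grip_width: 0.0881
grip_force: 0.0
```

Emit:
jog_arm(
  series=[
    [0,0,0.002,0,0],
    [0,0,0.002,0,255],
    [0,0,0.002,0,255],
    [0,0,0.002,0,255],
    [0,0,0.002,0,255],
    [0,0,0.002,0,255],
    [0,0,0.002,0,255],
    [0,0,0.002,0,255],
    [0,0,0.002,0,255],
    [0,0,0.002,0,255],
  ],
  force=30,
)

```text
clock: 5.1
eef_pos: [0.375, 0.278, 0.0067]
tcp_rot: [0.988, 0.155, -0.0, -0.0]
force: [-0.2, 0.7, 0.5]
grip_width: 0.0372
grip_force: 30.0
```

Emit:
jog_arm(
  series=[
    [0,0,-0.02,0,255],
    [0,0,-0.06,0,255],
    [0,0,-0.1,0,255],
    [0,0,-0.13,0,255],
    [0.04,-0.03,-0.13,0,255],
    [0.08,-0.06,-0.13,0,255],
    [0.11,-0.08,-0.13,0,255],
    [0.11,-0.08,-0.13,0,255],
    [0.11,-0.08,-0.13,0,255],
    [0.11,-0.08,-0.13,0,255],
    [0.11,-0.08,-0.13,0,255],
  ],
)

```text
clock: 6.2
eef_pos: [0.4544, 0.3869, 0.1365]
tcp_rot: [0.988, 0.155, -0.0, 0.0]
force: [-0.5, -0.0, -1.4]
grip_width: 0.0373
grip_force: 30.0
```

```bash
cat >> h.py <<'E'
def spindle(p,s,lo,hi,c0=(.5132,.4076)):
    C=cloud(p,s);d=np.hypot(C[...,0]-c0[0],C[...,1]-c0[1])
    m=(d<.025)&(C[...,2]>lo)&(C[...,2]<hi)&(p["range_z"]>0)
    P=C[m][:,:2].astype(np.float32)
    if len(P)>10: print("spindle",len(P),"minrect",[np.round(v,4) for v in cv2.minEnclosingCircle(P)],"mean",P.mean(0).round(4))
E
python3 - <<'E'
from h import *
s,p,C=look("wrist",["black_large","blue_stand"],[.135,0],"pics/w2.png"); spindle(p,s,.02,.075)
for a in (.02,.03,.04,.05,.06): spindle(p,s,a,a+.01)
s,p,C=look("top",["blue_stand"],[0]); spindle(p,s,.03,.075)
E
```

```text
tcp [0.4544 0.3869 0.1365] x [ 0.952  0.305 -0.001] t 6.2
black_large [272. 283.] 0.57 pin [0.457  0.3866 0.135 ] maxz 0.2372
  ring n 3274 c [0.4643 0.3888] r 0.0336 top z 0.1491
blue_stand [124. 281.] 0.74 pin [0.5132 0.4061 0.    ] maxz 0.283
spindle 377 minrect [array([0.5122, 0.4086]), np.float64(0.0061)] mean [0.5142 0.4091]
spindle 368 minrect [array([0.5138, 0.4091]), np.float64(0.0064)] mean [0.5141 0.4092]
tcp [0.455  0.3873 0.137 ] x [0.952 0.305 0.   ] t 6.35
blue_stand [217. 129.] 0.71 pin [0.5117 0.4013 0.    ] maxz 0.473
```

View pics/w2.png

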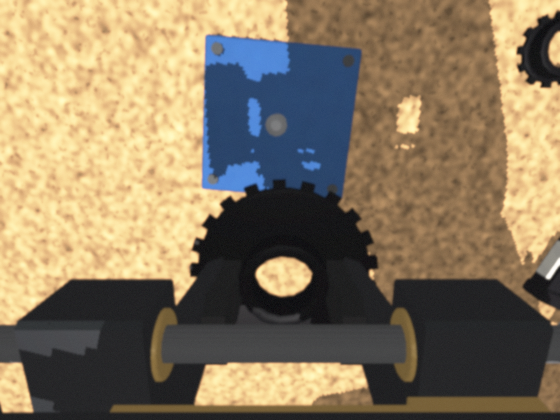

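The image shows the held cog level, with its bore at (275,285) and the spindle tip at (124,276). I'm moving over the spindle.

Emit:
jog_arm(
  series=[
    [0.04,-0.001,0,0,255],
    [0.06,-0.002,0,0,255],
    [0.06,-0.002,0.02,0,255],
    [0.06,-0.002,0.04,0,255],
    [0.06,-0.002,0.045,0,255],
    [0.06,-0.002,0.045,0,255],
    [0.06,-0.002,0.045,0,255],
  ],
)

```text
clock: 7.15
eef_pos: [0.5122, 0.4083, 0.0927]
tcp_rot: [0.988, 0.155, 0.001, -0.0]
force: [0.1, -0.2, -0.7]
grip_width: 0.0375
grip_force: 30.0
```

Run:
```python
from h import *
s,p,C=look("wrist",["black_large","blue_stand"],[.085,0],"pics/w3.png"); spindle(p,s,.045,.075)
```

```text
tcp [0.5122 0.4083 0.0927] x [0.952 0.306 0.001] t 7.15
black_large [271. 284.] 0.9 pin [0.5126 0.4067 0.085 ] maxz 0.1933
  ring n 4912 c [0.5222 0.41  ] r 0.0329 top z 0.1041
spindle 27 minrect [array([0.5093, 0.4076]), np.float64(0.003)] mean [0.5108 0.4079]
```

View pics/w3.png

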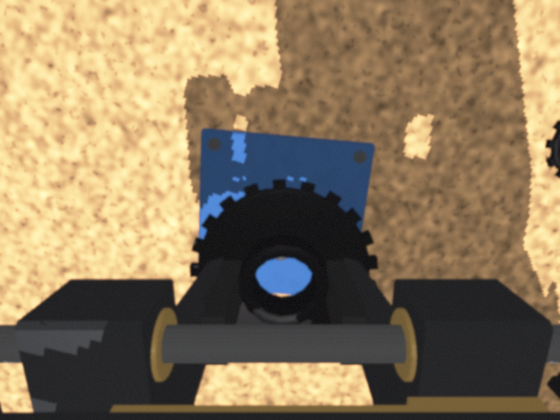

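The plate shows through the bore. The spindle tip is hidden behind the collar wall, which fits the slanted view. I'm lowering carefully and watching the force.

Emit:
jog_arm(
  series=[
    [0,0,0.01,0,255],
    [0,0,0.02,0,255],
    [0,0,0.03,0,255],
    [0,0,0.04,0,255],
    [0,0,0.04,0,255],
  ],
)

```text
clock: 7.8
eef_pos: [0.5102, 0.4072, 0.049]
tcp_rot: [0.988, 0.155, -0.002, 0.001]
force: [-0.6, -0.2, -1.8]
grip_width: 0.0371
grip_force: 30.0
```

Emit:
jog_arm(
  series=[
    [0.001,0,0.01,0,255],
    [0.001,0,0.02,0,255],
    [0.001,0,0.028,0,255],
    [0.001,0,0.032,0,255],
    [0.001,0,0.033,0,255],
    [0.001,0,0.033,0,255],
  ],
)

```text
clock: 8.4
eef_pos: [0.5127, 0.4084, 0.0186]
tcp_rot: [0.988, 0.155, -0.0, -0.0]
force: [-0.2, -0.0, -1.0]
grip_width: 0.0376
grip_force: 30.0
```

Emit:
jog_arm(
  series=[
    [0,0,0.001,0,255],
    [0,0,0.002,0,255],
    [0,0,0.003,0,255],
    [0,0,0.003,0,255],
  ],
)

```text
clock: 8.8
eef_pos: [0.5127, 0.4083, 0.0157]
tcp_rot: [0.988, 0.155, -0.0, 0.0]
force: [0.2, -1.1, -1.9]
grip_width: 0.0376
grip_force: 30.0
```

Emit:
jog_arm(
  series=[
    [0,0,0.001,0,255],
    [0,0,0.001,0,255],
    [0,0,0.001,0,0],
    [0,0,0.001,0,0],
    [0,0,0.001,0,0],
    [0,0,0.001,0,0],
    [0,0,0.001,0,0],
    [0,0,-0.03,0,0],
    [0,0,-0.08,0,0],
    [0,0,-0.12,0,0],
    [0,0,-0.15,0,0],
    [0,0,-0.15,0,0],
  ],
)

```text
clock: 10.0
eef_pos: [0.5156, 0.41, 0.1721]
tcp_rot: [0.988, 0.155, 0.005, -0.002]
force: [0.1, 0.5, 0.1]
grip_width: 0.088
grip_force: 0.0
```

Run:
```python
from h import *
s,p,C=look("wrist",["black_large"],[.008],"pics/w4.png"); spindle(p,s,.045,.075)
```

```text
tcp [0.5156 0.41   0.1721] x [0.952 0.306 0.01 ] t 10.0
black_large [202. 284.] 0.65 pin [0.512  0.4077 0.008 ] maxz 0.2729
  ring n 823 c [0.5147 0.4077] r 0.0191 top z 0.0263
spindle 302 minrect [array([0.5141, 0.4094]), np.float64(0.0067)] mean [0.5161 0.4099]
```

View pics/w4.png

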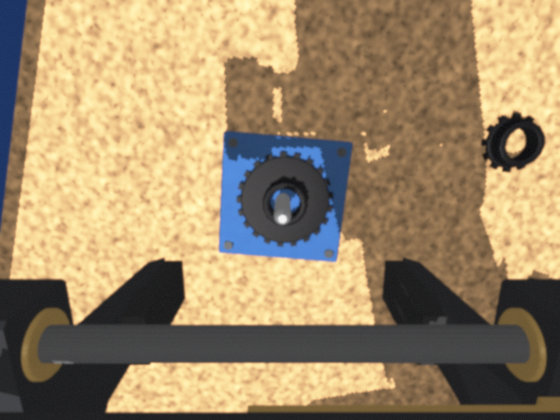

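The large cog is seated at (202,284): its collar top is at 26.3 mm and it is concentric with the spindle. Next is the medium cog.

Emit:
jog_arm(
  series=[
    [0.038,0.418,0,0,0],
    [0.038,0.418,0,0,0],
    [0.038,0.418,0,0,0],
    [0.038,0.418,0,0,0],
    [0.038,0.418,0,0,0],
    [0.038,0.418,0,0,0],
    [0.038,0.418,0,0,0],
    [0.038,0.418,0,0,0],
    [0.038,0.418,0,0,0],
    [0.038,0.418,0.02,0,0],
    [0.038,0.418,0.02,0,0],
    [0.038,0.418,0.02,0,0],
    [0.038,0.418,0.02,0,0],
  ],
)

```text
clock: 11.4
eef_pos: [0.6764, 0.0231, 0.1457]
tcp_rot: [0.988, 0.155, -0.0, -0.0]
force: [-0.8, 0.0, -0.0]
grip_width: 0.0885
grip_force: 0.0
```

Run:
```python
from h import *
s,p,C=look("wrist",["black_medium"],[0],"pics/w5.png")
print(robot.sense()["eef_pos"])
```

```text
tcp [0.6764 0.0231 0.1457] x [ 0.952  0.307 -0.   ] t 11.4
black_medium [202. 282.] 0.76 pin [0.6748 0.0225 0.    ] maxz 0.2462
  ring n 987 c [0.6789 0.0205] r 0.0191 top z 0.0182
[0.6769113  0.02296042 0.1464829 ]
```

View pics/w5.png

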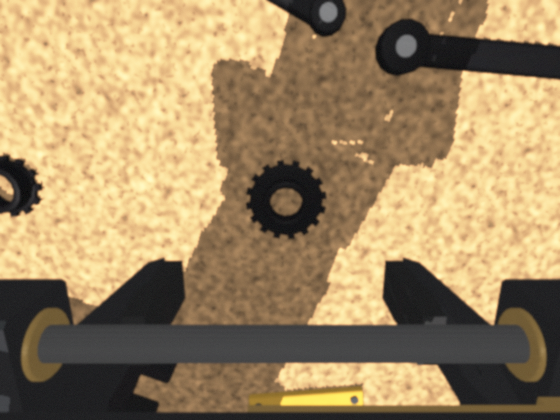

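The medium cog is alone at (200,286). I'm descending and gripping it.

Emit:
jog_arm(
  series=[
    [0.001,0.002,0.05,0,0],
    [0.001,0.002,0.09,0,0],
    [0.001,0.002,0.12,0,0],
    [0.001,0.002,0.135,0,0],
    [0.001,0.002,0.137,0,0],
    [0.001,0.002,0.138,0,0],
    [0.001,0.002,0.138,0,0],
  ],
)

```text
clock: 12.2
eef_pos: [0.68, 0.0203, 0.01]
tcp_rot: [0.988, 0.155, 0.002, 0.001]
force: [-0.7, -0.0, 0.1]
grip_width: 0.0879
grip_force: 0.0
```

Emit:
jog_arm(
  series=[
    [-0.001,0,0.001,0,0],
    [-0.001,0,0.001,0,255],
    [-0.001,0,0.001,0,255],
    [-0.001,0,0.001,0,255],
    [-0.001,0,0.001,0,255],
    [-0.001,0,0.001,0,255],
    [-0.001,0,0.001,0,255],
    [-0.001,0,0.001,0,255],
    [-0.001,0,0.001,0,255],
  ],
)

```text
clock: 13.1
eef_pos: [0.6773, 0.0202, 0.0066]
tcp_rot: [0.988, 0.155, -0.0, -0.0]
force: [-0.3, 0.4, -0.9]
grip_width: 0.0368
grip_force: 30.0
```

Emit:
jog_arm(
  series=[
    [0,0,-0.02,0,255],
    [0,0,-0.06,0,255],
    [0,0,-0.1,0,255],
    [0,0,-0.13,0,255],
    [-0.038,-0.42,-0.13,0,255],
    [-0.038,-0.42,-0.13,0,255],
    [-0.038,-0.42,-0.13,0,255],
    [-0.038,-0.42,-0.13,0,255],
    [-0.038,-0.42,-0.13,0,255],
    [-0.038,-0.42,-0.13,0,255],
    [-0.038,-0.42,-0.13,0,255],
    [-0.038,-0.42,-0.13,0,255],
    [-0.038,-0.42,-0.13,0,255],
    [-0.038,-0.42,-0.11,0,255],
    [-0.038,-0.42,-0.09,0,255],
    [-0.038,-0.42,-0.085,0,255],
    [-0.038,-0.42,-0.085,0,255],
    [-0.038,-0.42,-0.085,0,255],
  ],
)

```text
clock: 14.9
eef_pos: [0.5133, 0.4083, 0.0925]
tcp_rot: [0.988, 0.155, 0.0, -0.0]
force: [-0.5, -0.4, -0.7]
grip_width: 0.0364
grip_force: 30.0
```

Run:
```python
from h import *
s,p,C=look("wrist",["black_medium"],[.085],"pics/w6.png")
m=(C[...,2]>s["eef_pos"][2]+.008)&(C[...,2]<s["eef_pos"][2]+.02)
print(robot.sense()["eef_pos"])
```

```text
tcp [0.5133 0.4083 0.0925] x [0.952 0.305 0.001] t 14.9
[0.51365309 0.40850603 0.09305291]
```

View pics/w6.png

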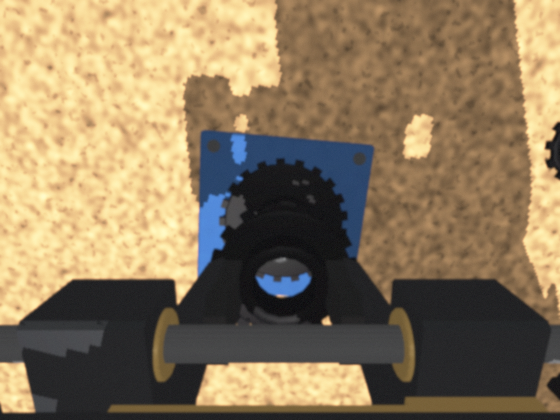

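The medium cog is held level at (277,284) over the seated large cog. I'm lowering it.

Emit:
jog_arm(
  series=[
    [-0.001,0,0.01,0,255],
    [-0.001,0,0.02,0,255],
    [-0.001,0,0.03,0,255],
    [-0.001,0,0.04,0,255],
    [-0.001,0,0.05,0,255],
    [-0.001,0,0.055,0,255],
    [-0.001,0,0.057,0,255],
    [-0.001,0,0.057,0,255],
  ],
)

```text
clock: 15.8
eef_pos: [0.5117, 0.408, 0.0344]
tcp_rot: [0.988, 0.155, -0.0, 0.0]
force: [-0.4, 0.4, -2.4]
grip_width: 0.0364
grip_force: 30.0
```

Emit:
jog_arm(
  series=[
    [0,0,0.001,0,255],
    [0,0,0.002,0,255],
    [0,0,0.002,0,255],
    [0,0,0.002,0,0],
    [0,0,0.002,0,0],
    [0,0,0.002,0,0],
    [0,0,0.002,0,0],
    [0,0,0.002,0,0],
    [0,0,-0.03,0,0],
    [0,0,-0.08,0,0],
    [0,0,-0.12,0,0],
    [0,0,-0.13,0,0],
    [0,0,-0.13,0,0],
    [0,0,-0.13,0,0],
  ],
)

```text
clock: 17.2
eef_pos: [0.5109, 0.4076, 0.1632]
tcp_rot: [0.988, 0.155, -0.001, 0.0]
force: [0.5, -0.6, -0.4]
grip_width: 0.0878
grip_force: 0.0
```

Run:
```python
from h import *
s,p,C=look("wrist",["black_medium"],[.026],"pics/w7.png"); spindle(p,s,.055,.075)
print(robot.sense()["eef_pos"])
```

```text
tcp [0.5109 0.4076 0.1632] x [ 0.952  0.306 -0.002] t 17.2
black_medium [203. 280.] 0.6 pin [0.5104 0.4088 0.026 ] maxz 0.2637
  ring n 1125 c [0.5139 0.4072] r 0.019 top z 0.0443
spindle 277 minrect [array([0.5138, 0.4092]), np.float64(0.0065)] mean [0.5156 0.4097]
[0.51045013 0.40726875 0.16203061]
```

View pics/w7.png

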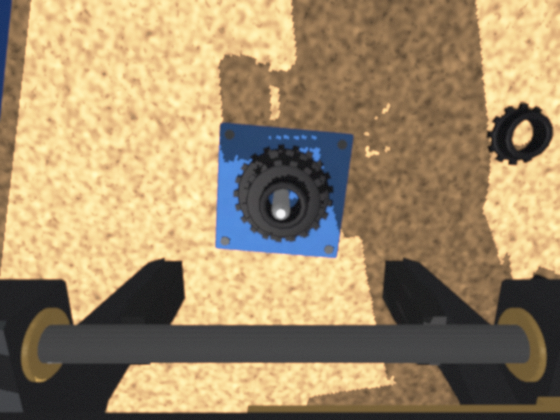

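The medium cog is seated at (203,282) with its collar top at 44.3 mm. Next is the small cog.

Emit:
jog_arm(
  series=[
    [0.051,0.194,0,0,0],
    [0.051,0.194,0,0,0],
    [0.051,0.194,0,0,0],
    [0.051,0.194,0,0,0],
    [0.051,0.194,0.01,0,0],
    [0.051,0.194,0.02,0,0],
    [0.051,0.194,0.02,0,0],
    [0.051,0.194,0.02,0,0],
    [0.051,0.194,0.02,0,0],
  ],
)

```text
clock: 18.2
eef_pos: [0.619, 0.2403, 0.1448]
tcp_rot: [0.988, 0.156, -0.0, -0.0]
force: [0.5, -0.6, 0.6]
grip_width: 0.0877
grip_force: 0.0
```

Run:
```python
from h import *
s,p,C=look("wrist",["black_small"],[0],"pics/w8.png")
print(robot.sense()["eef_pos"])
```

```text
tcp [0.619  0.2403 0.1448] x [ 0.951  0.308 -0.   ] t 18.2
[0.61946684 0.24004988 0.14528733]
```

View pics/w8.png

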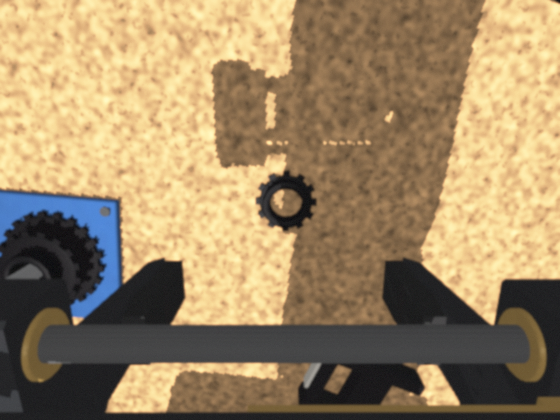

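The network missed the small cog, but it is clearly visible at (201,286), the same pixel as the medium cog from the same pose. The same offsets apply.

Emit:
jog_arm(
  series=[
    [0.001,0.002,0.05,0,0],
    [0.001,0.002,0.09,0,0],
    [0.001,0.002,0.12,0,0],
    [0.001,0.002,0.133,0,0],
    [0.001,0.002,0.136,0,0],
    [0.001,0.002,0.137,0,0],
    [0.001,0.002,0.137,0,0],
  ],
)

```text
clock: 19.0
eef_pos: [0.6227, 0.2378, 0.0098]
tcp_rot: [0.988, 0.155, 0.002, -0.0]
force: [0.3, 0.2, 0.0]
grip_width: 0.0881
grip_force: 0.0
```

Emit:
jog_arm(
  series=[
    [-0.001,0,0.001,0,0],
    [-0.001,0,0.001,0,255],
    [-0.001,0,0.001,0,255],
    [-0.001,0,0.001,0,255],
    [-0.001,0,0.001,0,255],
    [-0.001,0,0.001,0,255],
    [-0.001,0,0.001,0,255],
    [-0.001,0,0.001,0,255],
    [-0.001,0,0.001,0,255],
  ],
)

```text
clock: 19.9
eef_pos: [0.6202, 0.2371, 0.0067]
tcp_rot: [0.988, 0.155, -0.0, -0.0]
force: [0.4, -0.3, -0.7]
grip_width: 0.0356
grip_force: 30.0
```

Emit:
jog_arm(
  series=[
    [0,0,-0.02,0,255],
    [0,0,-0.06,0,255],
    [0,0,-0.1,0,255],
    [0,0,-0.13,0,255],
    [-0.05,-0.196,-0.13,0,255],
    [-0.05,-0.196,-0.13,0,255],
    [-0.05,-0.196,-0.13,0,255],
    [-0.05,-0.196,-0.13,0,255],
    [-0.05,-0.196,-0.13,0,255],
    [-0.05,-0.196,-0.13,0,255],
    [-0.05,-0.196,-0.11,0,255],
    [-0.05,-0.196,-0.09,0,255],
    [-0.05,-0.196,-0.085,0,255],
    [-0.05,-0.196,-0.085,0,255],
    [-0.05,-0.196,-0.085,0,255],
  ],
)

```text
clock: 21.4
eef_pos: [0.5138, 0.4078, 0.0925]
tcp_rot: [0.988, 0.154, 0.0, -0.0]
force: [0.6, 0.7, -1.5]
grip_width: 0.0362
grip_force: 30.0
```

Run:
```python
from h import *
s,p,C=look("wrist",["black_small"],[.085],"pics/w9.png")
print(robot.sense()["eef_pos"])
```

```text
tcp [0.5138 0.4078 0.0925] x [0.952 0.305 0.001] t 21.4
[0.5138053  0.40833272 0.09302605]
```

View pics/w9.png

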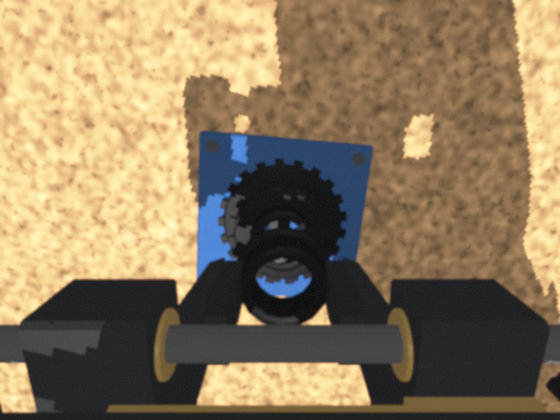

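The small cog is held level at (280,284) above the two seated ones. It needs to go down to TCP z ≈ 0.0507.

Emit:
jog_arm(
  series=[
    [-0.001,0,0.01,0,255],
    [-0.001,0,0.02,0,255],
    [-0.001,0,0.03,0,255],
    [-0.001,0,0.036,0,255],
    [-0.001,0,0.039,0,255],
    [-0.001,0,0.039,0,255],
    [-0.001,0,0.039,0,255],
  ],
)

```text
clock: 22.2
eef_pos: [0.5119, 0.4082, 0.0529]
tcp_rot: [0.988, 0.155, 0.0, -0.0]
force: [0.6, 0.4, -1.0]
grip_width: 0.036
grip_force: 30.0
```

Emit:
jog_arm(
  series=[
    [0,0,0.001,0,255],
    [0,0,0.002,0,255],
    [0,0,0.002,0,255],
    [0,0,0.002,0,0],
    [0,0,0.002,0,0],
    [0,0,0.002,0,0],
    [0,0,0.002,0,0],
    [0,0,0.002,0,0],
    [0,0,-0.03,0,0],
    [0,0,-0.08,0,0],
    [0,0,-0.11,0,0],
    [0,0,-0.11,0,0],
    [0,0,-0.11,0,0],
  ],
)

```text
clock: 23.5
eef_pos: [0.5121, 0.4082, 0.1635]
tcp_rot: [0.988, 0.155, 0.001, -0.0]
force: [-0.0, 0.4, 0.1]
grip_width: 0.0879
grip_force: 0.0
```

Run:
```python
from h import *
s,p,C=look("wrist",["black_small"],[.044],"pics/w10.png")
d=np.hypot(C[...,0]-.514,C[...,1]-.409);m=(d<.03)&(C[...,2]>.056)&(C[...,2]<.067)
print(m.sum(),cv2.minEnclosingCircle(C[m][:,:2].astype(np.float32)),np.median(C[m][:,2]))
```

```text
tcp [0.5121 0.4082 0.1635] x [0.952 0.306 0.002] t 23.5
black_small [207. 288.] 0.93 pin [0.5149 0.4043 0.044 ] maxz 0.2645
  ring n 1462 c [0.5134 0.4071] r 0.0191 top z 0.0624
1424 ((0.5132617950439453, 0.40706199407577515), 0.019081152975559235) 0.062298941048814005
```

View pics/w10.png

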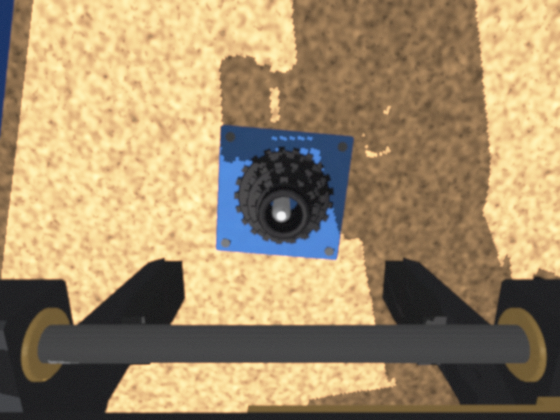

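All three cogs are stacked at (210,283). The top collar is at 62.3 mm against a required 62, and the gripper is clear. I'm handing the job in.

```bash
python3 -c "
from workcell import robot
print(robot.finish_job())"
```

```text
the job is handed in; nothing more can be done
None
```

The three black cogs are on the blue spindle (large, medium, small from the bottom), each measured within about 0.5 mm of its level; I never moved the arm to the steel cogs, and the job was handed in about 24 s into the 96 s limit with no verdict returned.

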